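Clear the corks and set the cookbook stand's leg

ROBOT

A 6-joint arm with a two-finger parallel gripper is mounted at the origin on a cart in front of the work surface, level with it; the furniture and walls round the work are solid. World frame = base frame: x ahead of the robot, y to its left, z up, the work surface at z = 0. Lengths are in m, angles in rad, forces in N, time in s.
With the tool pointing down it reaches from about 0.275 to 0.975 m from the base axis. Payload 8.4 kg.
Tool frame: the origin (TCP) lies on the centre line of the jaws, within the pads' length; the fingertips stand 17 mm ahead of it and the grasp point (between the pads) lies 2 mm behind it (ctrl.tips_ahead is the distance from the TCP to the fingertips, in m); z points along the fingers, y is the line along which they close (so a half turn about z gives the same grasp; the last joint's range is limited). The gripper opens to 92 mm and grips with 3 to 60 N. Pads are 20 mm wide; open, the fingers measure 128 mm over their backs; the gripper's body (75 mm by 189 mm) begins 69 mm behind the grasp point.
Start: joints at [-1.113, 0.353, 1.633, -0, 1.155, -0.002], TCP at [0.277, -0.56, 0.208] pointing down, gripper open.
Joint ranges: [-2.63, 2.63], [-0.92, 2.1], [0.06, 2.66], [-1.3, 4.44], [0, 2.69], [-3.02, 3.02]. Speed limits (rad/s): [2.22, 2.22, 2.79, 3.14, 3.14, 3.14].

INTERFACE

Orientations are given as a rotation vector (axis times angle).
In Python, from rig import ctrl, optics, ticket gives the robot as it stands (ctrl), with the cameras (optics) and the job (ticket).
- The arm moves only by the tool shift_gripper, called after ">>>" as name(argument=value, ...) on one line, values as JSON. Schema: {"type":"object","properties":{"deltas":{"type":"array","items":{"type":"array","items":{"type":"array","items":{"type":"number"},"minItems":6,"maxItems":6},"minItems":1,"maxItems":8},"minItems":1,"maxItems":1},"finger_gap":{"type":"number"},"only":{"type":"string"},"quiet":{"type":"boolean"},"lines":{"type":"string"}},"required":["deltas"],"additionalProperties":false}. deltas is a list that holds a single list of rows (three levels of brackets), with 1 to 8 rows, each of 6 numbers: dx, dy, dz in m, then a rotation vector rx, ry, rz in rad; each row shifts and turns the commanded pose from where the row before left it, along the tool's axes as they then stand; what a row does not reach is not made up. A row lasts 1/12 s, in which the tool goes at most 0.0417 m and 0.125 rad, less where a joint would pass 70% of its speed; a pose out of reach is approached as far as the arm can. finger_gap is the finger opening in m, set as the call begins (left out keeps the last). The fingers move at their own pace and stop on an object; the grip force is fixed at half the most. Time passes only in rows, so rows that do not move let the fingers close. The tool returns the time, the measured TCP pose, the force, the opening and the grip force at its end. only (a regular expression) keeps the lines of the reply that match it, lines (a string "A,B") keeps lines A to B, and quiet returns only ok. Input that does not fit is refused with a message, and nothing moves.
- ctrl.sense(): the state, without advancing time (a new reading comes with each control period).
- optics.get_image(name): name is "side" or "top" or "wrist"; returns the picture (384x512x3 uint8, red, green, blue); there is no depth.
- optics.camera_model(name): a dict with "mtx" (3x3 intrinsics, pixels), "world_to_cam" (4x4, takes a point from world to camera coordinates); the wrist camera has in their place "tool_from_camera" (4x4, takes a point from camera to tool coordinates, whose origin is the TCP and whose axes are the flange's). Camera axes: x right, y down, z forward; pixel columns grow to the right and rows downward; lengths in m; the calibration is good to about 2 mm. A picture is of the moment at which its call begins: read the wrist's pose just before it. camera_model takes no time and is no camera call.
- ticket.job_done(): hands the job in; it is judged then, once.
The state is a dict: "time_s": time; "joint_positions": joint angles; "joint_vel": joint speeds; "effort": joint torques, N m; "position": TCP position; "orientation": TCP orientation; "force": force on the tool from outside, world axes, zero at the start; "wrist_torque": the same for the moment, N m; "grip_width": finger opening in m; "grasp_force": force on a finger pad.
Only numpy, scipy, OpenCV 4.12 (cv2) and the standard library are available. Lean on these libraries where they do the work, as an engineer would, in place of code of your own. Each camera call takes 0.05 s, during which the arm holds its last target. There are 200 camera calls.

TASK

Two corks were left on the back of the folded cookbook stand: first put both into the open scrap bin. Then pull the stand's spring-loaded leg out by its cross foot until the foot is in line with the two small pointer clips, and, holding it there, slide the black cam lever to the left along the foot until it is fully closed. Finish still holding the foot at the mark with the lever closed (do not let go: I will tighten the sleeve screws while you hold it), and leave the bin standing and the other things undisturbed.

Things in the scene. Friction and masses are not known exactly. Their poses are not given: they have to be found in the camera images.
- stand: Cookbook stand folded flat, fixed to the worktop: wooden panel 14 mm thick. Origin on the worktop under its centre line; panel x = -110 to +255, y = -90 to +90 mm. Its +x points away from the robot (turned up to 0.3 rad). An aluminium sleeve on it, x = +120 to +250, y = -35 to +35 mm, is 30 mm high above the panel; the leg slides out of it towards -x (to the robot).
- leg (a joint): Pull of the telescopic leg (m): 0 at the start, at most 0.125, along the stand's -x only. A flat steel bar 40 mm wide, lying 2 to 8 mm above the panel (fingertips behind the foot must stay above it), ends in an upright cross foot whose centre plane is at stand x = 60 mm minus the pull. A spring pulls it back in with 3 to 4.3 N: it must be held; the closed lever alone does not hold it.
- foot_mid (a point): Centre of the cross foot's top edge; moves with the leg. The foot is a bar 14 mm thick (x), 120 mm long along the stand's y (y = -60 to +60, and 3 mm rubber at each end), from 3 to 45 mm above the panel (top 59 mm above the worktop). It can be straddled from above, one finger before and one behind it; a light pinch can slide along it in y.
- cam (a joint): Cam lever (m): 0 = open, 0.034 = fully closed; starts at 0 to 0.008. A black saddle block over the cross foot that slides along it towards the stand's +y and rides along with the leg. At value c its centre is at stand y = 12 mm + c, its -y face at 1 mm + c. Stays where it is left; pushing it takes about 3 N.
- cam_top (a point): Middle of the top of the cam lever's ridged thumb piece, on the foot's centre plane, 53 mm above the panel. The lever is 44 (x) x 22 (y) mm, from 6 to 46 mm above the panel, the thumb piece above that. It is wider than the foot, so fingers that straddle the foot can push it with their sides.
- length_mark: The length mark: two small steel pointer clips, 8 mm wide (x), 5 mm high, on the panel's left and right edges (|y| = 71 to 88 mm). Origin midway between them on the panel's top (14 mm above the worktop), axes as the stand's. The leg is at the mark when the foot's centre plane is in line with the clips (same stand x): 65 to 100 mm of pull.
- cork_a: Sparkling-wine cork, 48 mm tall, standing on its mushroom head (30 mm wide, 12 mm high) on the panel; the shaft above is 24 to 25 mm wide. Origin at the centre of its underside, z up. 10 to 20 g. On the +y half, on the robot's side of the foot.
- cork_b: Another cork of the same kind, on the -y half of the panel.
- bin: Scrap bin: open round steel tub, 100 mm high, outer radius 64 mm at the bottom and 75 mm at the rim, wall 4 mm. Origin at the centre of its underside. Loose, 0.9 kg. Stands left or right of the stand.
- tin_1: Bystander: closed tin, 102 mm wide, 118 mm tall, on the other side of the stand from the bin. Origin at the centre of its underside.
- lemon: Bystander: lemon, 71 x 53 x 51 mm, on the worktop beside the stand, beyond the bin or tin. Origin under its middle.
- salt_shaker: Bystander: salt shaker, 44 mm wide, 90 mm tall, on the worktop beside the stand, beyond the bin or tin. Origin at the centre of its underside.

How it is judged:
By the outcome, as a careful person would: the job done as asked, in the order asked, and still so for the second after the job is handed in, while the arm keeps its last pose, push and grip.
It also fails if it takes over 67 s, if anything falls off the work surface, if the arm or the gripper's body presses on something with over 40 N, if the wrist force passes 120 N, or if a joint passes its speed limit or range.

## Working session

There is one attempt and no reset: what is moved stays moved. The work goes in short steps, Python scripts to look and compute and a tool call to move; the robot and the scene stay as the last step left them, time stands still between calls to the robot, and variables do not carry over. Pictures are saved under pics/ and viewed, at most 10 in all, crops included, and the job is handed in when it is done.

```bash
ls; mkdir -p pics
```

Run:
```python
from rig import ctrl, optics, ticket
import cv2,numpy as np
np.set_printoptions(precision=4,suppress=True)
s=ctrl.sense();print(s['time_s'],s['position'],s['orientation'],ctrl.tips_ahead)
for n in('top','side','wrist'):
    cv2.imwrite(f'pics/{n}0.png',optics.get_image(n)[:,:,::-1])
    m=optics.camera_model(n);print(n,[ (k,np.array(v)) for k,v in m.items()])
```

```text
pics
rig.py
0.0 [ 0.2771 -0.5596  0.2071] [-3.0576 -0.7156  0.0005] 0.017
top [('mtx', array([[361.9759,   0.    , 258.7578],
       [  0.    , 361.9759, 191.4685],
       [  0.    ,   0.    ,   1.    ]])), ('world_to_cam', array([[-0.0252, -0.9993, -0.0269,  0.0278],
       [-0.9979,  0.0268, -0.0582,  0.545 ],
       [ 0.0589,  0.0254, -0.9979,  1.1774],
       [ 0.    ,  0.    ,  0.    ,  1.    ]]))]
side [('mtx', array([[420.7225,   0.    , 255.0348],
       [  0.    , 420.7225, 197.5425],
       [  0.    ,   0.    ,   1.    ]])), ('world_to_cam', array([[-0.8938, -0.4479, -0.0227,  0.5137],
       [-0.1401,  0.327 , -0.9346,  0.1376],
       [ 0.4261, -0.8321, -0.355 ,  0.9653],
       [ 0.    ,  0.    ,  0.    ,  1.    ]]))]
wrist [('mtx', array([[285.8732,   0.    , 256.339 ],
       [  0.    , 285.8732, 194.1556],
       [  0.    ,   0.    ,   1.    ]])), ('tool_from_camera', array([[ 0.0007, -0.9584, -0.2854,  0.0798],
       [ 1.    ,  0.0008, -0.0001,  0.0007],
       [ 0.0004, -0.2854,  0.9584, -0.1768],
       [ 0.    ,  0.    ,  0.    ,  1.    ]]))]
```

View pics/top0.png

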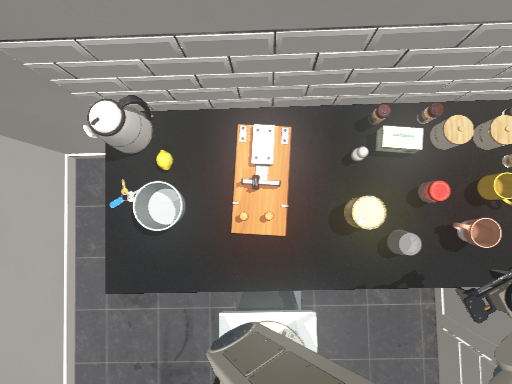

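View pics/side0.png

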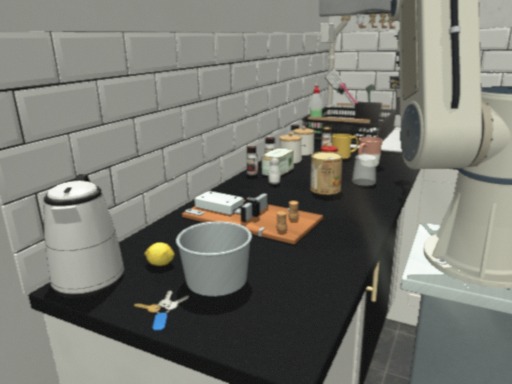

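The top view shows the stand (about 232–292, 124–236), foot at row ~183, cam (256,181), corks (243,217) and (268,216), clips near (236,203) and (285,206), and the bin at (158,206) on the left. The side view agrees with this.

Create h.py:
```python
from rig import ctrl, optics, ticket
import cv2,numpy as np
from scipy.spatial.transform import Rotation as R
np.set_printoptions(precision=4,suppress=True)
def cam(n):
    m=optics.camera_model(n);K=m['mtx']
    if n=='wrist':
        s=ctrl.sense();T=np.eye(4);T[:3,:3]=R.from_rotvec(s['orientation']).as_matrix();T[:3,3]=s['position']
        return K,T@np.array(m['tool_from_camera'])
    return K,np.linalg.inv(m['world_to_cam'])
def ray(c,p):
    K,T=c;d=T[:3,:3]@np.linalg.solve(K,[p[0],p[1],1.]);return T[:3,3],d
def onz(c,p,z):
    o,d=ray(c,p);return o+d*(z-o[2])/d[2]
def tri(c1,p1,c2,p2):
    o1,d1=ray(c1,p1);o2,d2=ray(c2,p2)
    t=np.linalg.lstsq(np.c_[d1,-d2],o2-o1,rcond=None)[0]
    a=o1+t[0]*d1;b=o2+t[1]*d2;return (a+b)/2,np.linalg.norm(a-b)
def proj(c,X):
    K,T=c;q=np.linalg.inv(T)@np.r_[X,1];q=K@q[:3];return q[:2]/q[2]
```

Run:
```python
from h import *
t=cv2.imread('pics/top0.png');s=cv2.imread('pics/side0.png')
a=cv2.resize(t[115:245,125:300],None,fx=4.5,fy=4.5,interpolation=cv2.INTER_CUBIC);cv2.imwrite('pics/tc.png',a)
a=cv2.resize(s[180:300,165:335],None,fx=4.5,fy=4.5,interpolation=cv2.INTER_CUBIC);cv2.imwrite('pics/sc.png',a)
c=cam('top')
hsv=cv2.cvtColor(t,cv2.COLOR_BGR2HSV)
m=((hsv[:,:,0]<16)&(hsv[:,:,1]>120)&(hsv[:,:,2]>100)).astype(np.uint8);m[:110]=0;m[245:]=0;m[:,:225]=0;m[:,300:]=0
m=cv2.morphologyEx(m,cv2.MORPH_CLOSE,np.ones((9,9)))
cnt=max(cv2.findContours(m,0,2)[0],key=cv2.contourArea)
q=np.array([onz(c,p,.014)[:2] for p in cnt[:,0]],np.float32)
print(cv2.minAreaRect(q), cv2.boxPoints(cv2.minAreaRect(q)))
for n,p,z in(('bin rim',(158,206),.1),('corkL',(243,216),.06),('corkR',(268,216),.06),('clipL',(236,203),.017),('clipR',(285,206),.017)):print(n,onz(c,p,z))
```

```text
((0.5860835313796997, 0.004968516528606415), (0.18107904493808746, 0.36332201957702637), 85.21260833740234) [[ 0.3975 -0.0701]
 [ 0.7596 -0.1004]
 [ 0.7747  0.08  ]
 [ 0.4126  0.1104]]
bin rim [0.5041 0.3231 0.1   ]
corkL [0.4665 0.0644 0.06  ]
corkR [ 0.4645 -0.0148  0.06  ]
clipL [0.5095 0.0895 0.017 ]
clipR [ 0.4955 -0.0713  0.017 ]
```

View pics/tc.png

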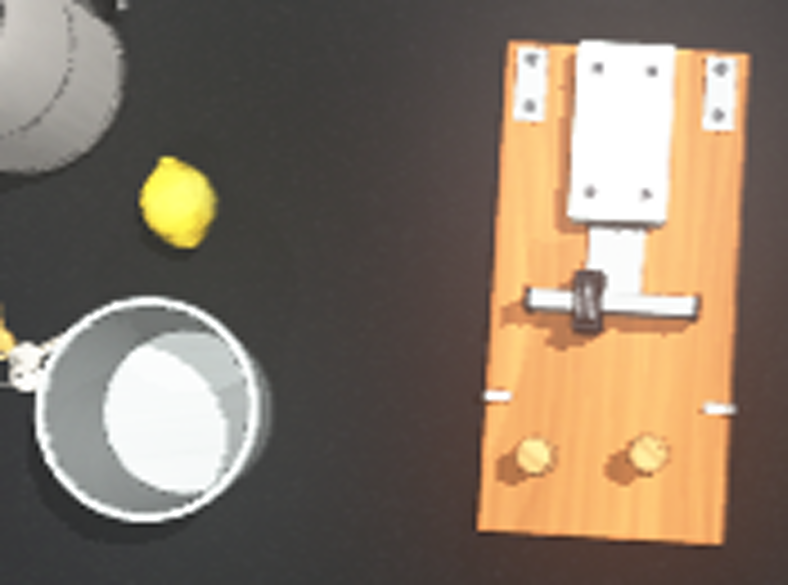

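View pics/sc.png

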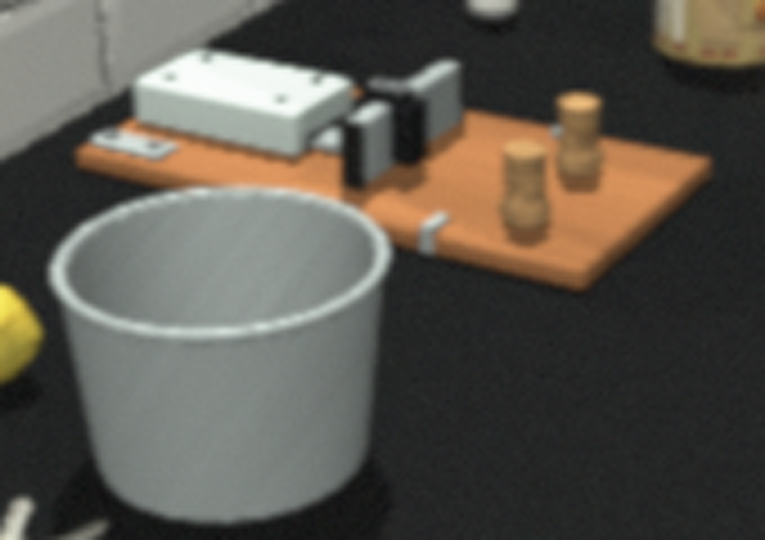

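The crops show the cork tops at top-view (244,216) and (269,215) and side-view (281,213) and (293,202). Both clips, the foot and the cam are clear in the crops.

Run:
```python
from h import *
t=cam('top');s=cam('side')
T=lambda x,y:((x+.5)/4.5-.5+125,(y+.5)/4.5-.5+115)
S=lambda x,y:((x+.5)/4.5-.5+165,(y+.5)/4.5-.5+180)
a=-.0836;u=np.array([np.cos(a),np.sin(a)]);v=np.array([-u[1],u[0]]);O=np.array([.5146,.011])
def st(X):d=X[:2]-O;return np.array([d@u,d@v])
for n,p,q in(('corkA',(536,455),(525,149)),('corkB',(648,452),(579,101)),('camtop',(589,297),(392,86)),('footR end top',(696,302),(457,66)),('footL',(530,295),(345,127)),('clipL top',(497,397),(437,220)),('rimcentre',(147,409),(221,259))):
    X,e=tri(t,T(*p),s,S(*q));print(n,X,e,'stand',st(X))
for n,p in(('clipL',(497,397)),('clipR',(720,408))):X=onz(t,T(*p),.019);print(n,X,st(X))
x=ctrl.sense();print(R.from_rotvec(x['orientation']).as_matrix())
```

```text
corkA [0.4667 0.062  0.0569] 0.001337834641945464 stand [-0.052   0.0468]
corkB [ 0.466  -0.0174  0.0581] 0.0031734659326064815 stand [-0.0461 -0.0323]
camtop [0.5754 0.0208 0.065 ] 0.004469437459459498 stand [0.0598 0.0149]
footR end top [ 0.5691 -0.0554  0.0531] 0.00815734396854877 stand [ 0.0598 -0.0616]
footL [0.5818 0.0646 0.0527] 0.0015927576681730785 stand [0.0625 0.059 ]
clipL top [0.5094 0.0923 0.0167] 0.0016468490642673839 stand [-0.012   0.0806]
rimcentre [0.5054 0.3259 0.0974] 0.0007871960733981858 stand [-0.0354  0.3131]
clipL [0.5101 0.0924 0.019 ] [-0.0113  0.0808]
clipR [ 0.4978 -0.07    0.019 ] [-0.0099 -0.0822]
[[ 0.8961  0.4438 -0.0005]
 [ 0.4438 -0.8961  0.0008]
 [-0.     -0.001  -1.    ]]
```

>>> shift_gripper(deltas=[[[0,0,0,0,0,-0.12],[0,0,0,0,0,-0.12],[0,0,0,0,0,-0.12],[0,0,0,0,0,-0.12],[0,0,0,0,0,-0.12],[0,0,0,0,0,-0.12],[0,0,0,0,0,-0.12],[0,0,0,0,0,-0.12]]], finger_gap=0.05)

```text
time_s: 0.82
position: [0.2773, -0.5599, 0.2075]
orientation: [-2.376, -2.054, -0.0]
force: [0.0, -0.5, -0.5]
grip_width: 0.0499
grasp_force: 0.0
```

>>> shift_gripper(deltas=[[[0.036,0.014,0,0,0,-0.067],[0.04,0.015,0,0,0,0],[0.04,0.015,0,0,0,0],[0.04,0.015,0,0,0,0],[0.04,0.015,0,0,0,0],[0.04,0.015,0,0,0,0],[0.04,0.015,0,0,0,0],[0.04,0.015,0,0,0,0]]])

```text
time_s: 1.48
position: [0.4219, -0.2612, 0.2078]
orientation: [2.313, 2.126, 0.0]
force: [1.1, -0.9, 0.5]
grip_width: 0.0502
grasp_force: 0.0
```

>>> shift_gripper(deltas=[[[0.04,0.015,0,0,0,0],[0.04,0.015,0,0,0,0],[0.04,0.01,0,0,0,0],[0.04,0,0,0,0,0],[0.04,0,0,0,0,0],[0,0,0,0,0,0]]])

```text
time_s: 1.98
position: [0.4774, -0.0633, 0.2076]
orientation: [-2.307, -2.13, -0.002]
force: [0.0, -1.1, -0.8]
grip_width: 0.05
grasp_force: 0.0
```

Run:
```python
from h import *
s=ctrl.sense();X=s['position'];M=R.from_rotvec(s['orientation']).as_matrix();print(M,s['joint_positions'])
u=np.array([np.cos(-.0836),np.sin(-.0836)]);v=np.array([-u[1],u[0]]);d=X[:2]-[.5146,.011];print('stand',d@u,d@v)
cv2.imwrite('pics/w1.png',optics.get_image('wrist')[:,:,::-1])
c=cam('wrist')
for n,P in dict(A=[.4667,.062,.06],B=[.466,-.0174,.06],cl=[.51,.092,.017],cr=[.498,-.07,.017],f=[.574,.006,.059]).items():print(n,proj(c,P))
```

```text
[[ 0.0799  0.9968 -0.0004]
 [ 0.9968 -0.0799  0.0022]
 [ 0.0022 -0.0005 -1.    ]] [-0.1365  0.1284  1.9309  0.0024  1.083  -0.0577]
stand -0.030907416519729447 -0.07711616485768265
A [237.136  62.272]
B [243.4065 139.3305]
cl [274.4378  36.6725]
cr [272.7507 174.547 ]
f [340.0117 109.757 ]
```

View pics/w1.png

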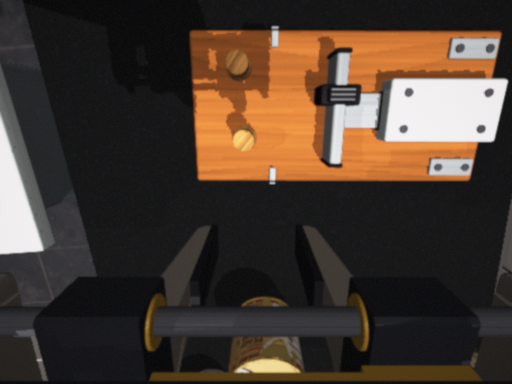

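The wrist view agrees with the estimates: corks (237,62) and (243,140), clips (275,37) and (272,175), foot from (341,52) to (331,163), cam (341,95).

Create m.py:
```python
from h import *
import sys
I=cv2.imread(sys.argv[1]);h=cv2.cvtColor(I,cv2.COLOR_BGR2HSV);c=cam('wrist')
def blob(m,x0,y0,x1,y1):
    k=np.zeros(m.shape,np.uint8);k[y0:y1,x0:x1]=m[y0:y1,x0:x1];
    n,l,s,ce=cv2.connectedComponentsWithStats(k);i=1+np.argmax(s[1:,4]);return ce[i],s[i],np.argwhere(l==i)[:,::-1]
g=((h[:,:,1]<70)&(h[:,:,2]>110)).astype(np.uint8)
cL,sL,_=blob(g,262,22,288,50);cR,sR,_=blob(g,262,162,288,190)
print('clip px',cL,sL,cR,sR)
PL=onz(c,cL,.019);PR=onz(c,cR,.019);print('clips',PL,PR)
v=PL[:2]-PR[:2];print('span',np.linalg.norm(v),'yaw from clips',np.arctan2(-v[0],v[1]))
f,sf,fp=blob(g,318,112,350,172)   # foot lower part, top face
print('foot px',f,sf)
for y in range(115,160,8):
    r=fp[fp[:,1]==y][:,0];print(y,r.min(),r.max(),end=' | ')
o=((h[:,:,0]<18)&(h[:,:,1]>130)&(h[:,:,2]>60)).astype(np.uint8);o[200:]=0
o=cv2.morphologyEx(o,cv2.MORPH_CLOSE,np.ones((9,9)));ct=max(cv2.findContours(o,0,2)[0],key=cv2.contourArea)
q=np.array([onz(c,p,.014)[:2] for p in ct[:,0]],np.float32);r=cv2.minAreaRect(q);print('\npanel',r);print(cv2.boxPoints(r))
for n,p in(('A',(237,62)),('B',(243.5,140))):print(n,onz(c,p,.060))
```

```bash
python3 m.py pics/w1.png
```

```text
clip px [274.2397  37.8512] [271  30   8  17 121] [272.0283 174.9906] [269 167   7  17 106]
clips [0.5096 0.0904 0.019 ] [ 0.4969 -0.0701  0.019 ]
span 0.1609386909700666 yaw from clips -0.07845396069405315
foot px [337.8608 135.0668] [329 112  21  52 704]
115 333 349 | 123 332 349 | 131 332 343 | 139 331 342 | 147 330 341 | 155 330 341 | 
panel ((0.5850721597671509, 0.0036715716123580933), (0.1794673651456833, 0.36405637860298157), 85.50146484375)
[[ 0.3966 -0.0715]
 [ 0.7595 -0.1001]
 [ 0.7736  0.0789]
 [ 0.4106  0.1074]]
A [0.4666 0.0623 0.06  ]
B [ 0.466  -0.0181  0.06  ]
```

Run:
```python
from h import *
c=cam('wrist');X=ctrl.sense()['position'];print(X)
u=np.array([.9968,-.0799]);v=np.array([.0799,.9968])
for n,P in dict(A=np.array([.4666,.0623]),B=np.array([.466,-.0181]),clip=np.array([.5033,.0102]),foot=onz(c,(335.5,147),.059)[:2]).items():d=P-X[:2];print(n,P,'dx',d@v,'dy',d@u)
```

```text
[ 0.4773 -0.0658  0.2077]
A [0.4666 0.0623] dx 0.1268353119298316 dy -0.020919565386225657
B [ 0.466  -0.0181] dx 0.0466446519298316 dy -0.015093685386225646
clip [0.5033 0.0102] dx 0.0778343619298316 dy 0.0198257846137743
foot [ 0.5691 -0.0342] dx 0.03886048665685539 dy 0.08896221824525458
```

>>> shift_gripper(deltas=[[[0.041,-0.007,0,0,0,0],[0.041,-0.007,0,0,0,0],[0.041,-0.007,0,0,0,0],[0,0,0.01,0,0,0],[0,0,0,0,0,0]]])

```text
time_s: 2.45
position: [0.4658, 0.0561, 0.1966]
orientation: [-2.309, -2.13, 0.002]
force: [-1.1, 0.2, 0.1]
grip_width: 0.0497
grasp_force: 0.0
```

>>> shift_gripper(deltas=[[[0.004,0,0.03,0,0,0],[0,0,0.035,0,0,0],[0,0,0.035,0,0,0],[0,0,0.035,0,0,0],[0,0,0.008,0,0,0],[0,0,0,0,0,0],[0,0,0,0,0,0]]])

```text
time_s: 3.03
position: [0.4676, 0.0582, 0.0555]
orientation: [-2.314, -2.125, 0.001]
force: [0.8, -0.1, -0.8]
grip_width: 0.0499
grasp_force: 0.0
```

Run:
```python
from h import *
c=cam('side');I=optics.get_image('side');cv2.imwrite('pics/s1.png',I[:,:,::-1]);cv2.imwrite('pics/s1c.png',cv2.resize(I[130:300,180:340,::-1],None,fx=3.5,fy=3.5,interpolation=2))
print(ctrl.sense()['position'])
```

```text
[0.4683 0.0586 0.0562]
```

View pics/s1c.png

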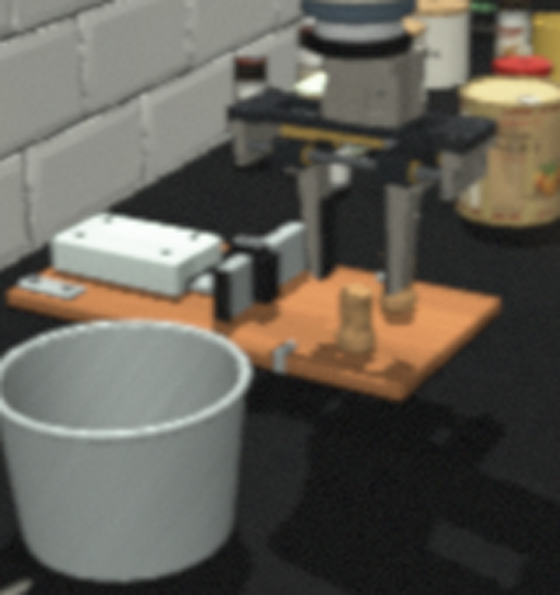

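Run:
```python
from h import *
c=cam('side');X=ctrl.sense()['position'];u=np.array([.9968,-.0799,0])
for y in(0,-.04,-.08):
  for s in(-.034,.034):
    for z in (-.017,.03):
      p=proj(c,X+u*s+[0,y,z]);print(y,s,z,(p-[180,130])*3.5)
print([ (proj(c,P)-[180,130])*3.5 for P in ([.4667,.062,.06],[.466,-.0174,.06])])
cv2.imwrite('pics/w2.png',optics.get_image('wrist')[:,:,::-1])
```

```text
0 -0.034 -0.017 [394.2169 318.0111]
0 -0.034 0.03 [394.7995 258.7648]
0 0.034 -0.017 [313.7577 300.739 ]
0 0.034 0.03 [313.1046 243.0266]
-0.04 -0.034 -0.017 [413.8843 298.3679]
-0.04 -0.034 0.03 [414.747  240.6136]
-0.04 0.034 -0.017 [335.1794 282.1642]
-0.04 0.034 0.03 [334.8602 225.8708]
-0.08 -0.034 -0.017 [432.4152 279.8598]
-0.08 -0.034 0.03 [433.525  223.5268]
-0.08 0.034 -0.017 [355.3981 264.6326]
-0.08 0.034 0.03 [355.3767 209.6921]
[array([353.5591, 285.5883]), array([394.4488, 249.8756])]
```

View pics/w2.png

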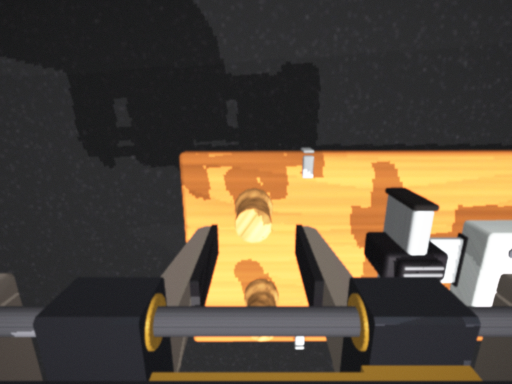

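Cork A (top at (253,222)) sits between the fingers but about 5 mm ahead in tool x. The fingertips look higher than I expected, so I'll check that with predicted tip marks.

Run:
```python
from h import *
X=ctrl.sense()['position'];M=R.from_rotvec(ctrl.sense()['orientation']).as_matrix()
out=[]
for n,f,(x0,y0,x1,y1) in(('side','pics/s1.png',(240,160,320,250)),('wrist','pics/w2.png',(150,140,370,300))):
    I=cv2.imread(f);c=cam(n);k=600/(x1-x0) if n=='side' else 2
    k=5 if n=='side' else 1.8
    J=cv2.resize(I[y0:y1,x0:x1],None,fx=k,fy=k,interpolation=2).astype(float)*1.5;J=np.clip(J+25,0,255).astype(np.uint8)
    for s in(-.025,.025):
        for x in(-.01,.01):
            a=[tuple(int(round(t)) for t in (proj(c,X+M@[x,s,z])-[x0,y0])*k) for z in(.017,-.003,-.02)]
            cv2.circle(J,a[0],3,(0,255,0),-1);cv2.circle(J,a[1],3,(255,255,0),1);cv2.circle(J,a[2],3,(0,0,255),1)
    out.append(J)
h=max(o.shape[0] for o in out);cv2.imwrite('pics/t.png',np.hstack([cv2.copyMakeBorder(o,0,h-o.shape[0],0,0,0) for o in out]))
```

```text
(no output)
```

View pics/t.png

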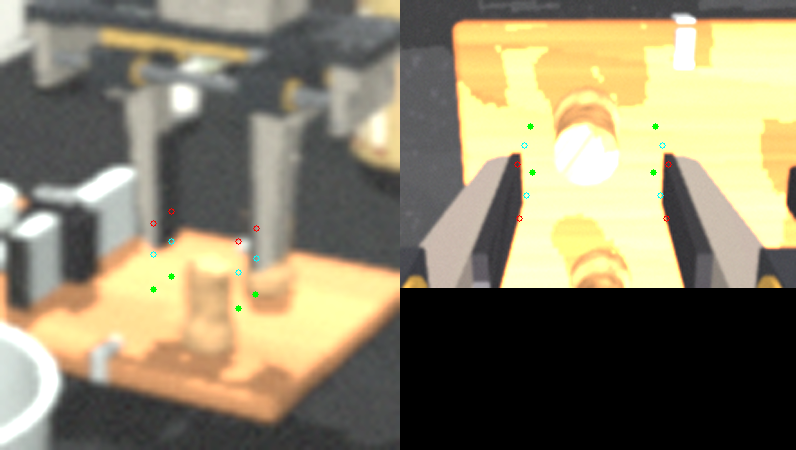

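>>> shift_gripper(deltas=[[[0.005,-0.001,0.001,0,0,0],[0,0,0,0,0,0],[0,0,0,0,0,0],[0,0,0,0,0,0],[0,0,0,0,0,0],[0,0,0,0,0,0]]], finger_gap=0.02)

```text
time_s: 3.63
position: [0.4665, 0.0644, 0.054]
orientation: [2.312, 2.126, 0.0]
force: [-0.3, -0.0, 0.2]
grip_width: 0.0202
grasp_force: 0.0
```

```bash
python3 -c "
from h import *
cv2.imwrite('pics/w3.png',optics.get_image('wrist')[:,:,::-1]);print(ctrl.sense()['grip_width'])"
```

```text
0.019752707205542064
```

Run:
```python
from h import *
c=cam('wrist');print(proj(c,[.4666,.0623,.062]))
for f in('w2','w3'):
    I=cv2.imread(f'pics/{f}.png');h=cv2.cvtColor(I,cv2.COLOR_BGR2HSV)
    m=((h[:,:,0]>17)&(h[:,:,0]<32)&(h[:,:,1]>50)&(h[:,:,2]>170)).astype(np.uint8);m[:170]=0;m[275:]=0;m[:,:200]=0;m[:,320:]=0
    n,l,s,ce=cv2.connectedComponentsWithStats(m)
    for i in range(1,n):
        if s[i,4]>60:print(f,ce[i],s[i])
# finger tip edges w3: dark/grey rows
I=cv2.imread('pics/w3.png');
for y in range(196,262,5):print(y,' '.join('%3d'%x for x in I[y,206:310:4].max(1)))
```

```text
[257.5014 240.9693]
w2 [261.0166 224.7663] [ 200  170  120  105 7419]
w3 [297.3862 208.6271] [ 268  170   52  105 3242]
w3 [213.3189 219.7626] [ 200  185   39   81 1483]
w3 [256.5329 247.4383] [ 240  219   34   56 1385]
196 255 254 218 217 216 216 221 217 217 218 218 202 182 173 200 215 254 255 255 255 255 255 255 255 255 255
201 254 255 255 249 249 254 254 229 218 202 189 215 226 234 211 178 251 255 255 255 255 255 255 255 255 255
206 254 254 254 254 255 255 255 255 217 211 207 167 191 174 174 196 204 254 255 255 255 255 255 255 255 255
211 254 254 254 254 253 253 254 254 195 189 149 155 157 162 174 163 179 248 254 254 254 254 254 254 254 254
216 254 254 254 254 254 254 254 254 217 131 138 155 174 174 170 160 151 251 255 255 255 255 255 255 255 255
221 254 254 254 254 254 254 254 254 245 126 217 237 246 245 216 210 154 249 253 254 254 254 254 254 254 255
226 255 255 255 255 255 249 206 173  38 253 252 254 255 204 232 243 249  36 113 202 240 254 255 255 255 255
231 255 255 255 255 127 124 125  56  33 255 255 255 254 237 242 251 248  30  37 126 126 124 253 255 255 255
236 255 255 255 139 125 125 125  33  32 255 255 254 255 255 252 249 248  30  32 123 127 124 135 255 255 255
241 255 255 235 125 123 124 122  31  31 255 254 255 255 255 255 249 248  26  32 113 124 124 126 180 255 255
246 255 255 124 124 126 126 106  32  28 255 255 255 255 255 255 255 254  22  31  73 126 126 124 124 247 255
251 255 129 124 124 125 126  61  32  29 255 255 255 255 255 255 255 255  23  31  41 124 125 123 123 127 255
256 214 125 124 125 125 124  34  30  26 255 255 255 255 255 255 255 255  27  29  33 123 125 125 125 124 149
261 123 125 124 125 123 122  32  31  34 255 255 255 255 255 255 255 255  42  29  30 113 124 124 125 124 124
```

The fingers closed to 20 mm just above the cork, so the real fingertips sit roughly 12 mm behind the TCP, not 17 mm ahead. I'll lower in steps and watch the force.

>>> shift_gripper(deltas=[[[0,0,0,0,0,0],[0,0,0,0,0,0],[0,0,0,0,0,0],[0,0,0.01,0,0,0],[0,0,0.01,0,0,0],[0,0,0,0,0,0]]], finger_gap=0.05)

```text
time_s: 4.18
position: [0.465, 0.0642, 0.0317]
orientation: [-2.311, -2.125, 0.004]
force: [-0.8, 0.4, 0.2]
grip_width: 0.0499
grasp_force: 0.0
```

>>> shift_gripper(deltas=[[[0,0,0.005,0,0,0],[0,0,0.005,0,0,0],[0,0,0,0,0,0],[0,0,0,0,0,0],[0,0,0,0,0,0],[0,0,0,0,0,0],[0,0,0,0,0,0]]], finger_gap=0.02)

```text
time_s: 4.77
position: [0.4667, 0.0644, 0.024]
orientation: [2.313, 2.126, 0.001]
force: [-0.6, 0.4, -0.2]
grip_width: 0.0241
grasp_force: 28.1
```

>>> shift_gripper(deltas=[[[0,0,-0.035,0,0,0],[0,0,-0.035,0,0,0],[0,0,-0.035,0,0,0],[0.03,0.002,-0.025,0,0,0],[0.04,0.003,0,0,0,0],[0.04,0.003,0,0,0,0],[0.04,0.003,0,0,0,0],[0.04,0.003,0,0,0,0]]])

```text
time_s: 5.43
position: [0.4965, 0.2544, 0.1545]
orientation: [2.313, 2.126, 0.002]
force: [1.1, 0.1, -0.8]
grip_width: 0.0235
grasp_force: 28.1
```

>>> shift_gripper(deltas=[[[0.04,0.003,0,0,0,0],[0.034,0,0,0,0,0],[0,0,0,0,0,0],[0,0,0.035,0,0,0],[0,0,0.035,0,0,0],[0,0,0,0,0,0],[0,0,0,0,0,0]]])

```text
time_s: 6.02
position: [0.5041, 0.3247, 0.0827]
orientation: [-2.312, -2.126, 0.007]
force: [0.2, 0.2, 0.8]
grip_width: 0.0238
grasp_force: 28.1
```

>>> shift_gripper(deltas=[[[0,0,0,0,0,0],[0,0,0,0,0,0],[0,0,0,0,0,0],[0,0,0,0,0,0],[0,0,-0.035,0,0,0],[0,0,-0.035,0,0,0],[-0.04,-0.001,0,0,0,0],[-0.04,-0.001,0,0,0,0]]], finger_gap=0.05)

```text
time_s: 6.68
position: [0.4987, 0.2478, 0.157]
orientation: [2.308, 2.128, 0.01]
force: [0.9, -1.0, -0.3]
grip_width: 0.05
grasp_force: 0.0
```

>>> shift_gripper(deltas=[[[-0.04,-0.001,0,0,0,0],[-0.04,-0.001,0,0,0,0],[-0.04,-0.001,0,0,0,0],[-0.04,-0.001,0,0,0,0],[-0.04,-0.002,0,0,0,0],[-0.04,-0.002,0,0,0,0],[-0.025,-0.001,0,0,0,0],[0,0,0,0,0,0]]])

```text
time_s: 7.35
position: [0.4652, -0.0207, 0.1547]
orientation: [2.315, 2.122, 0.0]
force: [-0.7, 0.4, -0.1]
grip_width: 0.0501
grasp_force: 0.0
```

Run:
```python
from h import *
s=ctrl.sense();X=s['position'];d=np.array([.466,-.0181])-X[:2];print(X,d@[.0799,.9968],d@[.9968,-.0799])
c=cam('wrist');I=optics.get_image('wrist')[:,:,::-1];cv2.imwrite('pics/w4.png',I);print(proj(c,[.466,-.0181,.062]))
T=optics.get_image('top')[:,:,::-1];cv2.imwrite('pics/t4.png',T)
h=cv2.cvtColor(I,cv2.COLOR_BGR2HSV)
m=((h[:,:,0]>17)&(h[:,:,0]<32)&(h[:,:,1]>50)&(h[:,:,2]>150)).astype(np.uint8)
n,l,st,ce=cv2.connectedComponentsWithStats(m)
for i in range(1,n):
    if st[i,4]>80:print(ce[i],st[i],onz(c,ce[i],.062))
```

```text
[ 0.4652 -0.0207  0.1547] 0.002616097709738049 0.0006266560901698481
[257.3394 191.0625]
[256.5047 187.9601] [245 177  24  23 426] [ 0.4655 -0.0149  0.062 ]
```

>>> shift_gripper(deltas=[[[0.004,0,0.035,0,0,0],[0,0,0.035,0,0,0],[0,0,0.03,0,0,0],[0,0,0.02,0,0,0],[0,0,0.01,0,0,0],[0,0,0,0,0,0],[0,0,0,0,0,0]]])

```text
time_s: 8.03
position: [0.4664, -0.0122, 0.0242]
orientation: [-2.312, -2.127, 0.0]
force: [0.7, -0.6, 0.0]
grip_width: 0.0501
grasp_force: 0.0
```

>>> shift_gripper(deltas=[[[0,0,0,0,0,0],[0,0,0,0,0,0],[0,0,0,0,0,0],[0,0,0,0,0,0],[0,0,0,0,0,0]]], finger_gap=0.02)

```text
time_s: 8.45
position: [0.4667, -0.0129, 0.0246]
orientation: [2.312, 2.125, 0.002]
force: [-1.2, 0.1, 7.3]
grip_width: 0.0237
grasp_force: 29.7
```

>>> shift_gripper(deltas=[[[0,0,-0.035,0,0,0],[0,0,-0.035,0,0,0],[0,0,-0.035,0,0,0],[0.03,0.001,-0.025,0,0,0],[0.04,0.001,0,0,0,0],[0.04,0.001,0,0,0,0],[0.04,0.001,0,0,0,0],[0.04,0.001,0,0,0,0]]])

```text
time_s: 9.12
position: [0.4868, 0.1778, 0.1544]
orientation: [2.313, 2.125, 0.001]
force: [1.7, 0.1, 0.6]
grip_width: 0.0239
grasp_force: 29.6
```

>>> shift_gripper(deltas=[[[0.04,0.001,0,0,0,0],[0.04,0.001,0,0,0,0],[0.04,0.001,0,0,0,0],[0.034,0.001,0,0,0,0],[0,0,0,0,0,0],[0,0,0.035,0,0,0],[0,0,0.035,0,0,0],[0,0,0,0,0,0]]])

```text
time_s: 9.78
position: [0.4999, 0.3264, 0.0782]
orientation: [-2.311, -2.126, 0.015]
force: [-1.8, -0.8, -0.9]
grip_width: 0.0238
grasp_force: 29.6
```

>>> shift_gripper(deltas=[[[0,0,0,0,0,0],[0,0,0,0,0,0],[0,0,0,0,0,0],[0,0,0,0,0,0],[0,0,-0.035,0,0,0],[0,0,-0.035,0,0,0],[0,0,-0.03,0,0,0],[0,0,0,0,0,0]]], finger_gap=0.04)

```text
time_s: 10.45
position: [0.5073, 0.3313, 0.1917]
orientation: [2.312, 2.125, 0.018]
force: [1.8, 0.2, 0.5]
grip_width: 0.0399
grasp_force: 0.0
```

Run:
```python
from h import *
cv2.imwrite('pics/w5.png',optics.get_image('wrist')[:,:,::-1])
```

```text
(no output)
```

View pics/w5.png

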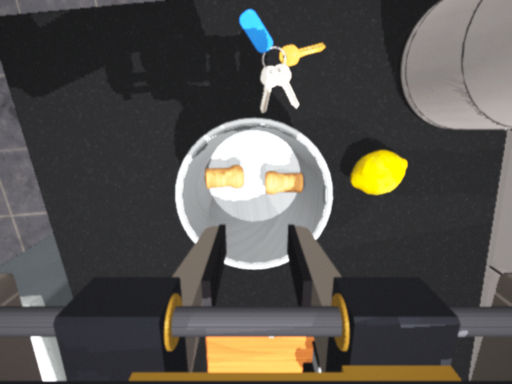

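Both corks lie in the bin, at (225,177) and (284,182), and it is still upright. Next is the foot.

>>> shift_gripper(deltas=[[[-0.04,0.01,0,0,0,0],[-0.04,0.01,0,0,0,0],[-0.04,0.01,0,0,0,0],[-0.04,0.01,0,0,0,0],[-0.04,0.01,0,0,0,0],[-0.04,0.01,0,0,0,0],[-0.04,0.01,0,0,0,0],[-0.04,0.01,0,0,0,0]]])

```text
time_s: 11.17
position: [0.5563, 0.0015, 0.1837]
orientation: [2.313, 2.126, 0.0]
force: [0.4, -0.4, -0.8]
grip_width: 0.0403
grasp_force: 0.0
```

>>> shift_gripper(deltas=[[[-0.022,0.01,0,0,0,0],[0,0,0,0,0,0],[0,0,0,0,0,0],[0,0,0,0,0,0]]])

```text
time_s: 11.5
position: [0.5643, -0.0188, 0.1835]
orientation: [-2.313, -2.125, 0.0]
force: [0.8, -0.0, -0.1]
grip_width: 0.0398
grasp_force: 0.0
```

Create f.py:
```python
from h import *
s=ctrl.sense();X=s['position'];M=R.from_rotvec(s['orientation']).as_matrix();c=cam('wrist')
I=np.ascontiguousarray(optics.get_image('wrist')[:,:,::-1]);h=cv2.cvtColor(I,cv2.COLOR_BGR2HSV)
u=np.array([.9968,-.0799]);v=np.array([.0799,.9968]);C=np.array([.5033,.0102])
W=lambda x,y,z:np.r_[C+x*u+y*v,z]
print(X,M[:,2],'TCP rel clips(x,y):',(X[:2]-C)@u,(X[:2]-C)@v)
g=((h[:,:,1]<70)&(h[:,:,2]>110)).astype(np.uint8)
for n,y in(('L',.0795),('R',-.0795)):
    p=proj(c,W(0,y,.019)).astype(int);
    if not(10<p[0]<500 and 10<p[1]<370):print(n,'out',p);continue
    k=np.zeros_like(g);a,b=max(p[1]-16,0),p[1]+16;k[a:b,p[0]-12:p[0]+12]=g[a:b,p[0]-12:p[0]+12]
    nn,l,st,ce=cv2.connectedComponentsWithStats(k)
    if nn>1:
        i=1+np.argmax(st[1:,4]);P=onz(c,ce[i],.019)[:2]-C;print('clip',n,ce[i],st[i],P@u,P@v)
```

```bash
python3 f.py
```

Run:
```python
import sys;sys.argv=['']
exec(open('f.py').read().split("print(X")[0])
cv2.imwrite('pics/w6.png',I)
gray=cv2.cvtColor(I,cv2.COLOR_BGR2GRAY).astype(float);sat=h[:,:,1].astype(int)
for y in(.05,.04,-.035,-.045,-.052):
    a=[proj(c,W(x,y,.059)) for x in np.arange(.045,.095,.001)]
    print(y,a[24],' '.join('%d/%d'%(gray[int(q[1]+.5),int(q[0]+.5)],sat[int(q[1]+.5),int(q[0]+.5)]) for q in a[8:44]) if 0<a[24][1]<383 else '')
```

```text
[ 0.5643 -0.0188  0.1835] [-0.0007  0.0004 -1.    ] TCP rel clips(x,y): 0.06310814803618468 -0.02401340456538068
clip L [200.681   84.1121] [197  76   8  17 116] 0.0006452953677580763 0.08281322249712177
clip R [207.9459 219.045 ] [205 211   8  17 111] 0.00036001149899724146 -0.07871359109990328
0.05 [262.5595 115.4781] 136/186 117/189 106/186 102/188 101/188 100/190 103/186 103/186 103/184 97/158 101/66 128/0 147/7 160/6 164/8 161/6 158/8 157/6 159/8 161/8 161/8 159/6 163/9 163/2 152/69 156/158 166/180 169/179 171/176 169/178 170/177 170/179 170/180 171/177 170/181 170/180
0.04 [262.5274 125.5794] 97/188 99/184 102/182 98/187 100/185 98/187 98/187 98/188 98/183 101/154 129/55 182/0 214/7 232/3 235/3 235/3 233/3 232/4 232/4 234/3 236/3 236/3 231/3 209/4 155/29 112/132 101/183 99/189 100/187 100/188 10
[... 206 characters left out ...]
2 250/1 251/1 250/1 239/1 213/35 182/132 183/131 172/175 171/179 172/177 170/179 170/180 170/179 171/177 170/180 172/178 171/179
-0.045 [262.2776 204.1325] 173/176 173/177 173/176 173/175 173/175 172/176 172/176 170/179 153/181 99/145 124/6 198/8 233/4 244/3 244/3 246/2 247/2 248/2 249/2 251/1 251/1 250/1 238/1 208/37 208/37 178/135 170/177 169/179 167/179 166/183 167/180 165/182 166/180 165/180 165/180 166/180
-0.052 [262.2587 210.0716] 171/176 172/176 170/180 170/181 171/177 171/177 171/176 167/178 148/184 95/145 121/6 198/5 234/3 244/2 244/2 246/1 248/1 248/2 250/1 251/2 252/1 250/1 235/3 176/10 176/10 132/130 162/179 171/177 173/178 172/180 172/180 171/180 172/180 172/180 171/180 171/179
```

>>> shift_gripper(deltas=[[[0,0.007,0,0,0,0],[0,0,0.035,0,0,0],[0,0,0.035,0,0,0],[0,0,0.035,0,0,0],[0,0,0.035,0,0,0],[0,0,0.01,0,0,0],[0,0,0,0,0,0],[0,0,0,0,0,0]]])

```text
time_s: 12.27
position: [0.5724, -0.0193, 0.0344]
orientation: [-2.312, -2.127, 0.0]
force: [0.4, 0.2, 1.1]
grip_width: 0.0401
grasp_force: 0.0
```

>>> shift_gripper(deltas=[[[0,0,0.008,0,0,0],[0,0,0,0,0,0],[0,0,0,0,0,0]]])

```text
time_s: 12.52
position: [0.5726, -0.0197, 0.0269]
orientation: [2.312, 2.126, 0.002]
force: [0.5, -0.3, -0.5]
grip_width: 0.0401
grasp_force: 0.0
```

```bash
python3 -c "
import sys;exec(open('f.py').read())
cv2.imwrite('pics/w7.png',I)"
```

```text
[ 0.5726 -0.0197  0.0269] [ 0.0017 -0.     -1.    ] TCP rel clips(x,y): 0.07143527812463793 -0.024301223436105582
clip L [136.6504  62.5   ] [130  51  14  24 266] 0.000414362628262048 0.08210921391038913
```

>>> shift_gripper(deltas=[[[0,-0.002,0.002,0,0,0],[0,0,0,0,0,0],[0,0,0,0,0,0],[0,0,0,0,0,0],[0,0,0,0,0,0],[0,0,0,0,0,0],[0,0,0,0,0,0]]], finger_gap=0.01)

```text
time_s: 13.15
position: [0.5705, -0.0197, 0.024]
orientation: [2.312, 2.126, 0.001]
force: [2.9, -1.6, -0.8]
grip_width: 0.0142
grasp_force: 30.0
```

```bash
python3 f.py
```

```text
[ 0.5705 -0.0197  0.024 ] [ 0.0013 -0.0001 -1.    ] TCP rel clips(x,y): 0.06941305550196306 -0.024425146382738294
clip L [138.1868  61.6923] [131  50  14  25 273] 0.00043647916392102 0.08199096160890243
```

>>> shift_gripper(deltas=[[[0,-0.012,0,0,0,0],[0,-0.012,0,0,0,0],[0,-0.012,0,0,0,0],[0,-0.012,0,0,0,0],[0,-0.011,0,0,0,0],[0,-0.01,0,0,0,0],[0,0,0,0,0,0],[0,0,0,0,0,0]]])

```text
time_s: 13.87
position: [0.5011, -0.014, 0.024]
orientation: [2.312, 2.126, 0.0]
force: [3.0, -2.7, -1.4]
grip_width: 0.0138
grasp_force: 30.0
```

```bash
python3 -c "
import sys;exec(open('f.py').read())
cv2.imwrite('pics/w8.png',I)
print(proj(c,W(0,-.05,.059)),proj(c,W(0,.05,.059)),ctrl.sense()['force'])"
```

```text
[ 0.5011 -0.014   0.024 ] [ 0.0005 -0.0003 -1.    ] TCP rel clips(x,y): -0.000288734718380696 -0.02430625690248229
clip L [257.5527  62.0627] [251  50  14  26 351] 0.00031283089372611313 0.08169277941482218
clip R [256.6396 293.164 ] [245 282  24  24 555] -0.0006653131666205557 -0.07508442295309385
[257.7304 298.5338] [257.3655 120.8164] [ 3.56   -3.1188  0.1379]
```

Create g.py:
```python
exec(open('f.py').read())
gray=cv2.cvtColor(I,cv2.COLOR_BGR2GRAY).astype(float)
for y in(.045,.05,.055):
    xs=np.arange(-.02,.0201,.0005);pr=[gray[int(q[1]+.5),int(q[0]+.5)] for q in(proj(c,W(x,y,.059)) for x in xs)]
    sa=[h[int(q[1]+.5),int(q[0]+.5),1]<60 for q in(proj(c,W(x,y,.059)) for x in xs)]
    k=xs[np.array(sa)];print('foot at y',y,k.min(),k.max(),(k.min()+k.max())/2)
s=ctrl.sense();print(s['force'],s['wrist_torque'],s['grip_width'])
```

```bash
python3 g.py
```

```text
[ 0.5015 -0.014   0.024 ] [ 0.0007 -0.0003 -1.    ] TCP rel clips(x,y): 9.580039553360007e-05 -0.024292322104125647
clip L [256.8596  62.0526] [250  50  14  27 342] 0.00028767252944747034 0.08170980115518794
clip R [256.6667 293.1359] [245 282  24  24 552] -0.00025681656810446537 -0.07502826204052813
foot at y 0.045 -0.006499999999999988 0.006000000000000023 -0.0002499999999999829
foot at y 0.05 -0.006499999999999988 0.006000000000000023 -0.0002499999999999829
foot at y 0.055 -0.006499999999999988 0.006500000000000023 1.734723475976807e-17
[ 2.9108 -3.2717  0.8867] [-0.6133 -0.4779  0.0888] 0.013822472468439777
```

>>> shift_gripper(deltas=[[[0,-0.001,0,0,0,0],[0,0,0,0,0,0],[0,0,0,0,0,0]]], finger_gap=0.016)

```text
time_s: 14.22
position: [0.5008, -0.0139, 0.024]
orientation: [2.312, 2.126, 0.001]
force: [3.9, -3.9, 0.5]
grip_width: 0.0159
grasp_force: 2.0
```

```bash
python3 g.py
```

```text
[ 0.5008 -0.0139  0.024 ] [ 0.0011 -0.0002 -1.    ] TCP rel clips(x,y): -0.0005592022174119096 -0.02421900001321991
clip L [257.8448  62.3247] [251  50  14  27 348] 0.00024266063236176583 0.08163912395578513
clip R [257.6135 293.3365] [247 282  22  24 520] -0.00022595703078396537 -0.07512454941225985
foot at y 0.045 -0.006499999999999988 0.006500000000000023 1.734723475976807e-17
foot at y 0.05 -0.005999999999999988 0.0070000000000000236 0.0005000000000000178
foot at y 0.055 -0.005999999999999988 0.006500000000000023 0.00025000000000001757
[ 4.6387 -3.7422  1.3365] [-0.6424 -0.7677  0.0442] 0.01652675251313512
```

>>> shift_gripper(deltas=[[[0.006,0,0,0,0,0],[0.006,0,0,0,0,0],[0.004,0,0,0,0,0],[0.004,0,0,0,0,0],[0.004,0,0,0,0,0],[0.004,0,0,0,0,0],[0,0,0,0,0,0]]])

```text
time_s: 14.85
position: [0.5029, 0.0144, 0.0238]
orientation: [2.312, 2.126, 0.0]
force: [2.9, -1.2, 0.2]
grip_width: 0.0164
grasp_force: 2.7
```

```bash
python3 g.py
```

```text
[0.5029 0.0144 0.0238] [ 0.0005 -0.0002 -1.    ] TCP rel clips(x,y): -0.0007553006657166203 0.004155814403783274
clip L [258.4393 111.7475] [252 100  14  25 305] 0.00031333789354214686 0.08230999096480486
clip R [258.4444 339.9153] [248 336  22   9 189] 0.00018063626401985857 -0.08899314435780811
foot at y 0.045 -0.006999999999999989 0.006500000000000023 -0.0002499999999999829
foot at y 0.05 -0.006499999999999988 0.006500000000000023 1.734723475976807e-17
foot at y 0.055 -0.006499999999999988 0.006500000000000023 1.734723475976807e-17
[ 4.3737 -2.2254 -0.0056] [-0.2737 -0.7883  0.0017] 0.016154238801198116
```

>>> shift_gripper(deltas=[[[0.004,0,0,0,0,0],[0.004,0,0,0,0,0],[0.004,0,0,0,0,0],[0.002,0,0,0,0,0],[0,0,0,0,0,0]]])

```text
time_s: 15.32
position: [0.5039, 0.028, 0.0238]
orientation: [2.312, 2.126, -0.0]
force: [4.2, -3.0, 1.2]
grip_width: 0.0159
grasp_force: 3.0
```

```bash
python3 f.py
```

```text
[0.5039 0.028  0.0238] [ 0.0003 -0.0004 -1.    ] TCP rel clips(x,y): -0.0008556984859912826 0.017802020666988865
clip L [258.5192 134.4599] [253 123  12  24 287] 0.0002550397993866232 0.08233603046369223
clip R [258.4148 347.4735] [247 336  23  24 528] 4.4137592197806066e-05 -0.08270228209121216
```

>>> shift_gripper(deltas=[[[0.003,0,0,0,0,0],[0.003,0,0,0,0,0],[0,0,0,0,0,0],[0,0,0,0,0,0]]])

```text
time_s: 15.7
position: [0.5043, 0.0339, 0.0238]
orientation: [2.312, 2.126, -0.0]
force: [3.2, -4.0, 0.4]
grip_width: 0.016
grasp_force: 3.0
```

>>> shift_gripper(deltas=[[[0.002,0,0,0,0,0],[0,0,0,0,0,0],[0,0,0,0,0,0]]])

```text
time_s: 15.95
position: [0.5044, 0.0358, 0.0238]
orientation: [2.312, 2.126, -0.0]
force: [3.4, -5.0, 1.2]
grip_width: 0.016
grasp_force: 3.2
```

>>> shift_gripper(deltas=[[[0.002,0,0,0,0,0],[0,0,0,0,0,0],[0,0,0,0,0,0]]])

```text
time_s: 16.2
position: [0.5046, 0.0377, 0.0238]
orientation: [2.312, 2.126, -0.0]
force: [3.8, -5.5, 1.7]
grip_width: 0.0164
grasp_force: 3.3
```

```bash
python3 g.py
```

```text
[0.5046 0.0377 0.0238] [ 0.0001 -0.0005 -1.    ] TCP rel clips(x,y): -0.0009149628122457631 0.027535071568596983
clip L [258.5192 149.4599] [253 138  12  24 287] 0.00019668923322493925 0.08273840610525593
clip R [258.4028 353.4577] [247 338  23  32 710] -4.7613094697715116e-05 -0.07887128777331183
foot at y 0.045 -0.02 0.020000000000000035 1.734723475976807e-17
foot at y 0.05 -0.02 0.020000000000000035 1.734723475976807e-17
foot at y 0.055 -0.02 0.020000000000000035 1.734723475976807e-17
[ 3.57   -4.7263  0.838 ] [-0.9102 -0.6843  0.0311] 0.01636837871327645
```

>>> shift_gripper(deltas=[[[0.002,0,0,0,0,0],[0,0,0,0,0,0],[0,0,0,0,0,0]]])

```text
time_s: 16.5
position: [0.5047, 0.0396, 0.0238]
orientation: [2.312, 2.126, -0.001]
force: [3.4, -5.5, 0.4]
grip_width: 0.0163
grasp_force: 4.7
```

>>> shift_gripper(deltas=[[[0.002,0,0,0,0,0],[0,0,0,0,0,0],[0,0,0,0,0,0]]])

```text
time_s: 16.75
position: [0.5046, 0.04, 0.0239]
orientation: [2.31, 2.127, -0.004]
force: [2.2, -17.2, 3.8]
grip_width: 0.0157
grasp_force: 11.2
```

```bash
python3 -c "
exec(open('f.py').read())
cv2.imwrite('pics/w9.png',cv2.resize(I[100:330,150:370],None,fx=2.5,fy=2.5,interpolation=2))
cv2.imwrite('pics/w9f.png',I)
print(ctrl.sense()['force'],ctrl.sense()['position'])"
```

```text
[0.5046 0.04   0.0239] [-0.0006 -0.0029 -1.    ] TCP rel clips(x,y): -0.0011372496611847685 0.0298543538645035
clip L [259.4648 153.3415] [254 142  12  24 284] 0.0005012578385470753 0.08259977691020885
clip R [258.1108 355.3338] [247 340  23  32 695] -0.00036800625469550225 -0.07874787449436434
[  3.6571 -18.4161   4.5226] [0.5046 0.04   0.0239]
```

>>> shift_gripper(deltas=[[[-0.001,0.0012,0,0,0,0],[0,0,0,0,0,0],[0,0,0,0,0,0],[0,0,0,0,0,0],[0,0,0,0,0,0],[0,0,0,0,0,0]]], finger_gap=0.01)

```text
time_s: 17.3
position: [0.5059, 0.0397, 0.0239]
orientation: [2.311, 2.126, -0.002]
force: [3.0, -11.7, 2.8]
grip_width: 0.014
grasp_force: 32.3
```

```bash
python3 -c "
exec(open('f.py').read())
T=np.ascontiguousarray(optics.get_image('top')[:,:,::-1]);cv2.imwrite('pics/t9.png',T)
J=cv2.resize(I[90:370,160:360],None,fx=2,fy=2,interpolation=2)
S=optics.get_image('side')[:,:,::-1];S=cv2.resize(S[150:300,175:335],None,fx=2.4,fy=2.4,interpolation=2)
H=560;cv2.imwrite('pics/f9.png',np.hstack([cv2.copyMakeBorder(x,0,H-x.shape[0],0,0,0) for x in(J,S)]))
print(J.shape,S.shape)
for y in(.058,-.04,-.05):print(y,(proj(c,W(0,y,.059))-[160,90])*2)
for n,y in(('clipL',.0795),('clipR',-.0795)):print(n,(proj(c,W(0,y,.019))-[160,90])*2)
print(ctrl.sense()['force'])
gray=cv2.cvtColor(I,cv2.COLOR_BGR2GRAY)
for y in(.064,.062,.06,.058,.056,.054):print(y,[int(gray[int(q[1]+.5),int(q[0]+.5)]) for q in(proj(c,W(x,y,.059)) for x in np.arange(-.012,.0121,.0015))])
"
```

```text
[0.5059 0.0397 0.0239] [-0.0001 -0.0017 -1.    ] TCP rel clips(x,y): 0.00026436029141321295 0.029659088290720132
clip L [256.5525 152.8068] [251 141  12  25 295] 8.68995393276898e-05 0.0827460006254371
clip R [256.5 355.5] [246 340  22  32 704] -0.000313339069295278 -0.07894749495259863
(560, 400, 3) (360, 384, 3)
0.058 [193.0125 242.1575]
-0.04 [193.7229 537.6426]
-0.05 [193.783  562.6485]
clipL [192.8554 135.7778]
clipR [193.7886 532.1008]
[  2.956  -11.2924   2.4244]
0.064 [13, 14, 13, 22, 22, 25, 26, 26, 25, 26, 26, 26, 24, 21, 15, 13, 15]
0.062 [13, 15, 14, 17, 50, 60, 63, 64, 61, 62, 62, 61, 45, 16, 14, 14, 17]
0.06 [21, 19, 20, 18, 44, 101, 152, 151, 147, 147, 149, 126, 61, 18, 18, 20, 18]
0.058 [24, 22, 20, 21, 22, 21, 23, 23, 17, 21, 21, 24, 24, 23, 23, 23, 20]
0.056 [16, 18, 15, 18, 18, 15, 16, 18, 17, 17, 18, 15, 14, 17, 16, 15, 13]
0.054 [21, 18, 20, 22, 18, 20, 20, 22, 19, 18, 21, 19, 22, 20, 20, 19, 21]
```

View pics/f9.png

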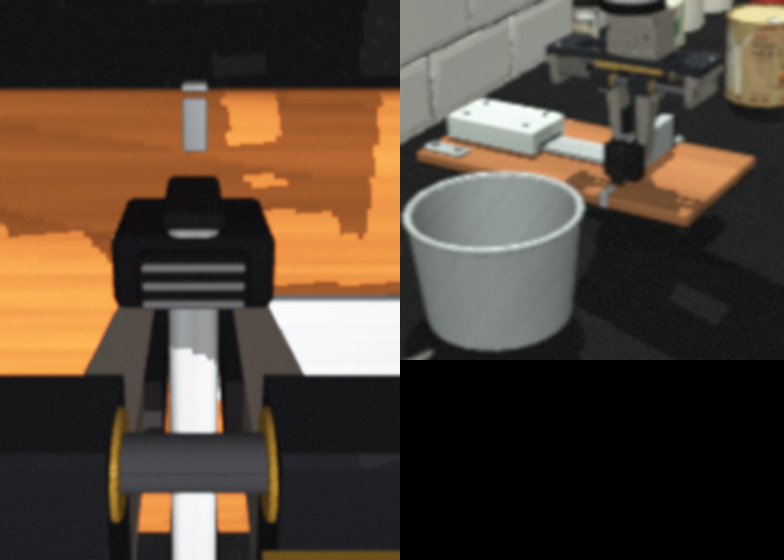

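The foot (strip centre column ~194) is in line with the clip (~195), and the lever is at its stop by the foot's end. The bin is standing and the grip is tight, so I'll hand it in.

```bash
python3 -c "
from rig import ctrl, optics, ticket
print(ticket.job_done())"
```

```text
the job is handed in; nothing more can be done
None
```

The job is handed in at about 17 s: both corks are in the standing bin, the lever is closed against its stop, and the arm still grips the foot at the mark, within about 0.5 mm by the wrist camera.

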